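# Swap a torch for a connecting rod in a parts drawer

### The arm

A 6-joint arm with a two-finger parallel gripper is mounted at the origin on the work surface; the furniture and walls round the work are solid. World frame = base frame: x ahead of the robot, y to its left, z up, the work surface at z = 0. Lengths are in m, angles in rad, forces in N, time in s.
With the tool pointing down it reaches from about 0.35 to 0.95 m from the base axis. Payload 17.4 kg.
Tool frame: the origin (TCP) lies at the very end of the fingers, on their centre line; the grasp point (between the pads) lies 19 mm behind it; z points along the fingers, y is the line along which they close (so a half turn about z gives the same grasp; the last joint's range is limited). The gripper opens to 93 mm and grips with 3 to 60 N. Pads are 15 mm wide; open, the fingers measure 128 mm over their backs; the gripper's body (75 mm by 188 mm) begins 65 mm behind the grasp point.
Start: joints at [1.255, 0.116, 1.442, -0, 1.584, -0.038], TCP at [0.185, 0.649, 0.219] pointing down, gripper open.
Joint ranges: [-2.83, 2.83], [-0.83, 2.19], [0.07, 2.5], [-1.14, 4.28], [0.01, 3], [-2.97, 2.97]. Speed limits (rad/s): [1.89, 1.89, 2.22, 3.14, 3.14, 3.14].

### API

Orientations are given as a rotation vector (axis times angle).
In Python, from cell import env, cams, probe_bus, order gives the robot as it stands (env), with the cameras (cams), the readings (probe_bus) and the job (order).
- The arm moves only by the tool pendant, called after "Call:" as a command line: name --pt "numbers of a row" for each row, then --argument value for the rest. Schema: {"type":"object","properties":{"increments":{"type":"array","items":{"type":"array","items":{"type":"array","items":{"type":"number"},"minItems":4,"maxItems":4},"minItems":1,"maxItems":12},"minItems":1,"maxItems":1},"finger_gap":{"type":"number"},"clamp_n":{"type":"number"},"only":{"type":"string"},"quiet":{"type":"boolean"},"lines":{"type":"string"}},"required":["increments"],"additionalProperties":false}. increments is a list that holds a single list of rows (three levels of brackets), with 1 to 12 rows, each of 4 numbers: dx, dy, dz in shares of 0.6 m (1.0 is 0.6 m), then a turn about the tool's z in fractions of the full range, 1 being 2 pi rad; each row is the pose to reach, as a shift and turn from the pose commanded when the call began, along the tool's axes at that moment; what a row does not reach only later rows make up. A row lasts 1/12 s, in which the tool goes at most 0.0417 m and 0.125 rad, less where a joint would pass 70% of its speed; a pose out of reach is approached as far as the arm can. finger_gap is the finger opening in m, set as the call begins (left out keeps the last). The fingers move at their own pace and stop on an object; clamp_n is the grip in N (left out, the last holds). Time passes only in rows, so rows that do not move let the fingers close. The tool returns the time, the measured TCP pose, the force, the opening and the grip force at its end. only (a regular expression) keeps the lines of the reply that match it, lines (a string "A,B") keeps lines A to B, and quiet returns only ok. No shift or turn number may pass 1 either way. Input that does not fit is refused with a message, and nothing moves.
- probe_bus.sense(): the state, without advancing time (a new reading comes with each control period).
- cams.get_image(name): name is "scene" or "top"; returns the picture (400x640x3 uint8, blue, green, red); there is no depth.
- cams.camera_model(name): a dict with "intrinsics" (3x3 intrinsics, pixels), "position" and "attitude" of the camera in the world. Camera axes: x right, y up, looking along -z (the intrinsics and any distortion apply to the point x, -y, -z); pixel columns grow to the right and rows downward; lengths in m; the calibration is good to about 2 mm. A picture is of the moment at which its call begins. camera_model takes no time and is no camera call.
- order.close_job(): hands the job in; it is judged then, once.
The state is a dict: "t": time; "qpos": joint angles; "dq": joint speeds; "tau": joint torques, N m; "position": TCP position; "tool_rot": TCP orientation; "force": force on the tool from outside, world axes, zero at the start; "wrist_torque": the same for the moment, N m; "gripper_width": finger opening in m; "grip_force": force on a finger pad.
Only numpy, scipy, OpenCV 4.12 (cv2) and the standard library are available. Lean on these libraries where they do the work, as an engineer would, in place of code of your own. Each camera call takes 0.05 s, during which the arm holds its last target. There are 200 camera calls.

### The job

Pull the upper drawer of the grey drawer unit right out to its stop, lift out the connecting rod and lay it flat in the metal parts tray, then put the torch from the tray into that drawer and push the drawer fully shut. Set both things down rather than dropping them, and leave the lower drawer shut, and the piston and the glue tube where they are.

Things in the scene. Friction and masses are not known exactly. Their poses are not given: they have to be found in the camera images.
- drawer_unit: Grey painted steel bench-top unit with two drawers one above the other, at the left of the bench, facing the robot's right; fixed. 200 deep (its x) x 220 wide (its y) x 128 mm high. Origin: centre of the underside. Its -x axis points out of the front, the way the drawers pull out; z up. Front face at x = -100 mm.
- upper_drawer (a joint): How far the upper drawer is pulled out, in m: 0 is fully shut, 0.14 is its stop. It slides along the unit's -x with about 1.5 N of friction and stays where it is left. It starts shut or up to 20 mm ajar.
- lower_drawer (a joint): How far the lower drawer is pulled out, in m (0 shut, 0.14 stop); same friction. It starts shut and is not needed.
- upper_drawer_handle (a point): Middle of the upper drawer's bar handle: round steel bar 11 mm thick, 120 mm long, level along the unit's y, its centreline 35 mm in front of the drawer front (29 mm free behind it), 99 mm above the bench, 29 mm below the unit's top. Two 8 mm stems, 51 mm either side of the middle, hold it. Axes as the unit's; moves with the drawer. The lower drawer's like bar is 55 mm beneath.
- upper_drawer_floor (a point): Centre of the upper drawer's inner floor, 73 mm above the bench; axes as the unit's; moves with the drawer. Inside 172 (x) x 196 (y) mm; walls 4 mm thick, 38 mm high (front 45). At the stop the floor from x = -86 (front) to x = +50 mm of this point is clear of the unit's top, the rest is under it. 49 mm from floor to underside of the unit's top.
- con_rod: Dull steel connecting rod, 58 x 160 x 18 mm, 0.3 to 0.65 kg, lying flat in the front part of the upper drawer, along the unit's y. Origin: centre of its underside; its y runs along it: big eye (58 mm wide) at +y, small eye (32 mm) at -y. From y = -46 to +20 mm a plain shank 16 mm wide, 4 to 14 mm above the underside: grip here across its x.
- parts_tray: Shallow metal tray, 210 (its x) x 310 (its y) x 22 mm high, at the right of the bench, fixed. Origin: centre of its underside. Inner floor 4 mm above the origin, inside 200 x 300 mm, rolled rim 6 mm thick. Torch in one end, piston in the other (each about 100 mm from the middle along its y, either way round); the empty middle is for the rod, laid along the tray's x.
- torch: Black hand torch, 136 mm long, 38 mm wide and 37 mm high at its ends, 0.1 to 0.2 kg, lying in one end of the tray, its length roughly along the tray's x. Origin: centre of its underside; its y runs along it, head at -y. From y = -17 to +54 mm a round barrel 27 mm thick, axis 18 mm above the underside: grip here across its x. The small switch on top does not matter.
- torch_centre (a point): Centre of the torch: the point 18 mm above its origin on its long axis. Axes as the torch's.
- piston: Grey piston standing in the other end of the tray, 68 mm in diameter and 60 mm high. Origin: centre of its underside. Loose; to be left alone.
- glue_tube: Flat orange paste tube, 40 x 123 x 17 mm, lying loose on the bench between the tray and the drawer unit. Origin: centre of its underside. To be left alone.

How it is judged:
On the way, in this order (a step that is already met when the one before it is completed fails the run):
1. the upper drawer is pulled out to its stop, with the rod still in it (value of joint upper_drawer above 0.133 m and z of con_rod in the frame of upper_drawer_floor between -0.005 and 0.012 m), for 0.2 s.
2. the connecting rod lies flat in the parts tray, released, and the torch lies in the upper drawer, released (x of con_rod in the frame of parts_tray between -0.075 and 0.075 m and y of con_rod in the frame of parts_tray between -0.125 and 0.125 m and z of con_rod in the frame of parts_tray between -0.002 and 0.01 m and angle between con_rod's own z axis and vertical below 0.09 rad and contact force between the fingers and con_rod below 0.3 N and linear speed of con_rod below 0.03 m/s and x of torch_centre in the frame of upper_drawer_floor between -0.08 and 0.08 m and y of torch_centre in the frame of upper_drawer_floor between -0.09 and 0.09 m and z of torch_centre in the frame of upper_drawer_floor between 0.008 and 0.028 m and contact force between the fingers and torch below 0.3 N), for 0.2 s.
At the end, for the whole second after the job is handed in: The upper drawer is shut to within 6 mm with the torch lying on its floor; the connecting rod lies flat (within 5 degrees) on the floor of the parts tray; the lower drawer is shut to within 6 mm; everything is released and at rest (all of step 2 and value of joint each of upper_drawer, lower_drawer below 0.006 m and linear speed of torch below 0.03 m/s); the robot touches nothing.
It fails at once if the connecting rod is dropped (falls more than about 25 mm) (linear speed of con_rod above 0.7 m/s and contact force between the fingers and con_rod below 0.2 N).
It fails at once if the torch is dropped (falls more than about 25 mm) (linear speed of torch above 0.7 m/s and contact force between the fingers and torch below 0.2 N).
It fails at once if the lower drawer is pulled open by more than 20 mm (value of joint lower_drawer above 0.02 m).
It fails at once if the piston is moved by more than 20 mm or tipped over (distance of piston from where it was at the start of the episode above 0.02 m or angle between piston's own z axis and vertical above 0.3 rad).
It fails at once if the glue tube is moved by more than 20 mm (distance of glue_tube from where it was at the start of the episode above 0.02 m).
It also fails if it takes over 72 s, if anything falls off the work surface, if the arm or the gripper's body presses on something with over 40 N, if the wrist force passes 120 N, or if a joint passes its speed limit or range.

## Working session

There is one attempt and no reset: what is moved stays moved. The work goes in short steps, Python scripts to look and compute and a tool call to move; the robot and the scene stay as the last step left them, time stands still between calls to the robot, and variables do not carry over. Pictures are saved under pics/ and viewed, at most 10 in all, crops included, and the job is handed in when it is done.

```bash
ls; mkdir -p pics
```

Run:
```python
from cell import env, cams, probe_bus, order
import cv2
for n in("scene","top"):
    cv2.imwrite(f"pics/{n}0.png",cams.get_image(n)); print(cams.camera_model(n))
s=probe_bus.sense(); print(s)
```

```text
cell.py
pics
{'intrinsics': array([[517.37433017,   0.        , 317.46438072],
       [  0.        , 517.37433017, 196.99510487],
       [  0.        ,   0.        ,   1.        ]]), 'position': array([ 1.00872237, -0.94112054,  1.2620245 ]), 'attitude': array([0.72591613, 0.19910359, 0.508358  ])}
{'intrinsics': array([[364.64953604,   0.        , 317.19233175],
       [  0.        , 364.64953604, 188.67578822],
       [  0.        ,   0.        ,   1.        ]]), 'position': array([ 0.28851688, -0.00477147,  1.3306647 ]), 'attitude': array([ 0.11703914, -0.08213288, -1.56605179])}
{'t': 0.1, 'qpos': array([ 1.25523202e+00,  1.16425326e-01,  1.44220511e+00,  3.91544269e-06,
        1.58397733e+00, -3.78174492e-02]), 'dq': array([-0.00026062, -0.00235933, -0.0025405 , -0.00203936,  0.00167537,
        0.00067621]), 'tau': array([ 1.42650693e-03, -7.22905040e+01, -6.23870373e+01,  7.81763974e-02,
        2.27730424e-02, -9.84441908e-05]), 'position': array([0.18504062, 0.64895387, 0.21798343]), 'tool_rot': array([-4.34857380e-01, -3.11116629e+00,  1.56853845e-03]), 'force': array([-0.68267143,  0.28895019, -0.2085061 ]), 'wrist_torque': array([-0.01276707, -0.02968271, -0.0083599 ]), 'grip_force': 0.0, 'gripper_width': 0.09346288053030229}
```

View pics/top0.png

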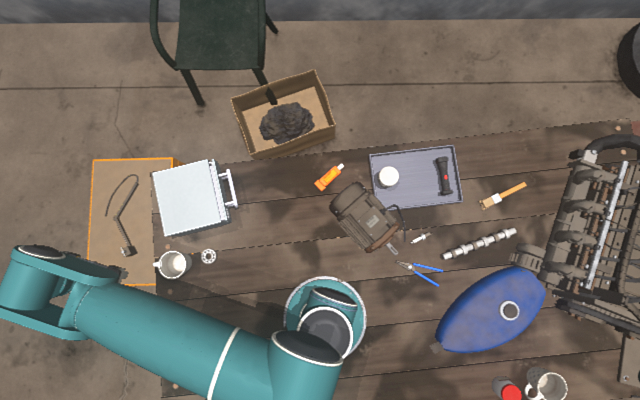

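View pics/scene0.png

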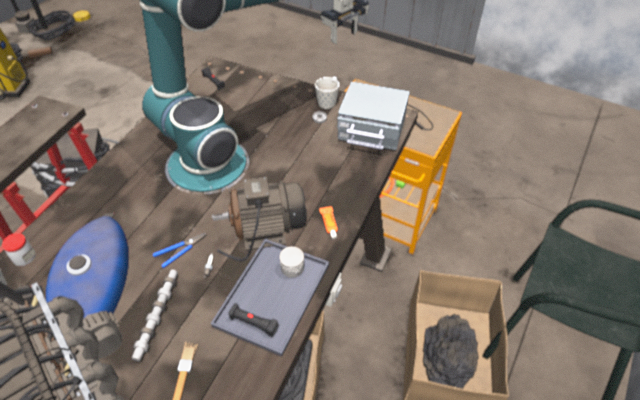

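Run:
```python
import cv2,numpy as np
t=cv2.imread("pics/top0.png");s=cv2.imread("pics/scene0.png")
def crop(im,x,y,w,h,k):
    c=cv2.resize(im[y:y+h,x:x+w],None,fx=k,fy=k,interpolation=cv2.INTER_CUBIC)
    for i in range(0,w,10):cv2.putText(c,str(x+i),(i*k,8),0,.3,(0,0,255),1);cv2.line(c,(i*k,8),(i*k,14),(0,0,255),1)
    for j in range(10,h,10):cv2.putText(c,str(y+j),(0,j*k+4),0,.3,(0,0,255),1);cv2.line(c,(20,j*k),(26,j*k),(0,0,255),1)
    return c
a=np.zeros((600,800,3),np.uint8)
for c,(u,v) in((crop(t,145,150,100,90,4),(0,0)),(crop(t,365,135,100,80,4),(400,0)),(crop(s,330,75,90,80,3),(0,360)),(crop(s,205,195,140,160,1),(300,380)),(crop(t,310,155,40,40,5),(560,360))):
    h=min(c.shape[0],600-v);a[v:v+h,u:u+c.shape[1]]=c[:h]
cv2.imwrite("pics/c1.png",a)
```

```text
(no output)
```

View pics/c1.png

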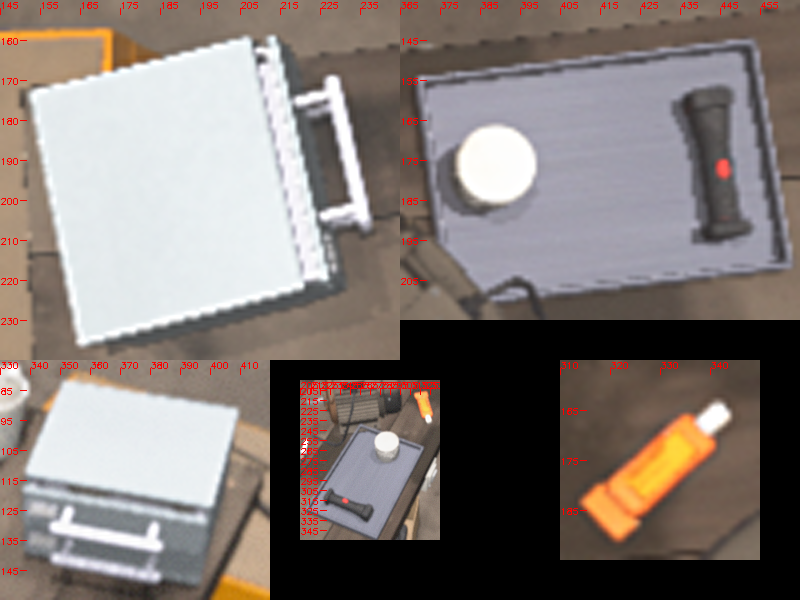

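Create h.py:
```python
from cell import env, cams, probe_bus, order
import numpy as np,cv2
from scipy.spatial.transform import Rotation as R
from scipy.optimize import least_squares
def P(n,px,z):
    c=cams.camera_model(n);r=R.from_rotvec(c["attitude"]).as_matrix();q=np.linalg.inv(c["intrinsics"])@[px[0],px[1],1]
    d=r@(q*[1,-1,-1]);return c["position"]+d*(z-c["position"][2])/d[2]
def fit(loc,W):
    loc=np.array(loc);W=np.array(W)[:,:2]
    f=lambda p:((loc@np.array([[np.cos(p[2]),np.sin(p[2])],[-np.sin(p[2]),np.cos(p[2])]])+p[:2])-W).ravel()
    a0=np.arctan2(*(W[1]-W[0])[::-1])-np.arctan2(*(loc[1]-loc[0])[::-1])
    s=least_squares(f,[*W.mean(0),a0]);return s.x,np.abs(s.fun).max()
def tool(w):  # world point -> displacement in tool axes
    s=probe_bus.sense();return R.from_rotvec(s["tool_rot"]).inv().apply(np.array(w)-s["position"])
```

Run:
```python
from h import *
np.set_printoptions(precision=4,suppress=True)
T=lambda u,v,z:P("top",(u,v),z)
# top plate: local corners (x,y) : back is +x. image left=back
c=[T(153,172.5,.128),T(207.5,159.5,.128),T(221.3,222.5,.128),T(165,236.3,.128)]
print(np.array(c))
# front normal -x toward -Yworld ; x_u ~ +Yw, y_u ~ -Xw
print("unit",fit([(.1,-.11),(-.1,-.11),(-.1,.11),(.1,.11)],c))
print("bar",T(228,169.5,.104),T(236,207,.104))
t=[T(369.5,154.5,.022),T(453.8,145,.022),T(462.8,201.8,.022)]
print(t,"tray",fit([(.105,.155),(.105,-.155),(-.105,-.155)],t))
print("torch",T(442.5,157.5,.03),T(445.5,194.5,.03))
print("piston",T(388.8,176,.06))
print("glue",T(323,184,.01),T(338,166.5,.01))
s=probe_bus.sense();print(R.from_rotvec(s["tool_rot"]).as_matrix())
```

```bash
python3 -c "
from h import *
print(tool([.4466,.3136,.20]))"
```

```text
[-0.34348657 -0.25076647  0.01822325]
```

The manual's scale: shifts go in shares of 0.6 m and turns go in shares of 2 pi rad. Converting my numbers, -0.343 m is -0.5717, -0.3 m is -0.5, -0.522 rad is -0.0831.

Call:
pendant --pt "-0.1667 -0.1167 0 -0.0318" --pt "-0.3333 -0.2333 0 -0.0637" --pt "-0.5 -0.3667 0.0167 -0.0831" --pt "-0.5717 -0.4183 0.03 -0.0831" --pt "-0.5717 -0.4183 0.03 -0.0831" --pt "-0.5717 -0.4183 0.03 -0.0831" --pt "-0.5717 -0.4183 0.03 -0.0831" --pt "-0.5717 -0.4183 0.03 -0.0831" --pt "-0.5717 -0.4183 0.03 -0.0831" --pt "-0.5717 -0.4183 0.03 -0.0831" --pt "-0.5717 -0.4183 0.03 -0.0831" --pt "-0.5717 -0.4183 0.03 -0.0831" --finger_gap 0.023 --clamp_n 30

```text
refused: increments: the value is too long (schema: maxItems 1). Nothing was moved.
```

Refused on format, not on reach. It needs a list holding one list of rows, three levels of brackets.

Call:
pendant --increments '[[[-0.1667,-0.1167,0,-0.0318],[-0.3333,-0.2333,0,-0.0637],[-0.5,-0.3667,0.0167,-0.0831],[-0.5717,-0.4183,0.03,-0.0831],[-0.5717,-0.4183,0.03,-0.0831],[-0.5717,-0.4183,0.03,-0.0831],[-0.5717,-0.4183,0.03,-0.0831],[-0.5717,-0.4183,0.03,-0.0831],[-0.5717,-0.4183,0.03,-0.0831],[-0.5717,-0.4183,0.03,-0.0831],[-0.5717,-0.4183,0.03,-0.0831],[-0.5717,-0.4183,0.03,-0.0831]]]' --finger_gap 0.023 --clamp_n 30

```text
t: 1.1
position: [0.4475, 0.3115, 0.2002]
tool_rot: [0.377, -3.118, 0.001]
force: [-0.2, 0.2, 1.0]
gripper_width: 0.0235
grip_force: 0.0
```

Run:
```python
from h import *
s=probe_bus.sense();print(R.from_rotvec(s["tool_rot"]).as_matrix(),tool([.4466,.3136,.08]),s["qpos"])
a=cv2.resize(cams.get_image("top")[140:260,140:300],None,fx=4,fy=4);b=cv2.resize(cams.get_image("scene")[20:170,300:440],None,fx=2,fy=2)
c=np.zeros((480,800,3),np.uint8);c[:,:640]=a;c=np.hstack([a[:,:500],np.vstack([b,b*0])[:480]])
cv2.imwrite("pics/c2.png",c)
```

```text
[[-9.71184049e-01 -2.38330383e-01 -4.14781353e-04]
 [-2.38330094e-01  9.71183994e-01 -6.44200470e-04]
 [ 5.56361556e-04 -5.26782341e-04 -9.99999706e-01]] [0.00025136 0.00233671 0.12018837] [ 5.61489588e-01 -1.62781907e-01  1.74531823e+00 -3.24462247e-04
  1.55975043e+00 -1.24994926e+00]
```

View pics/c2.png

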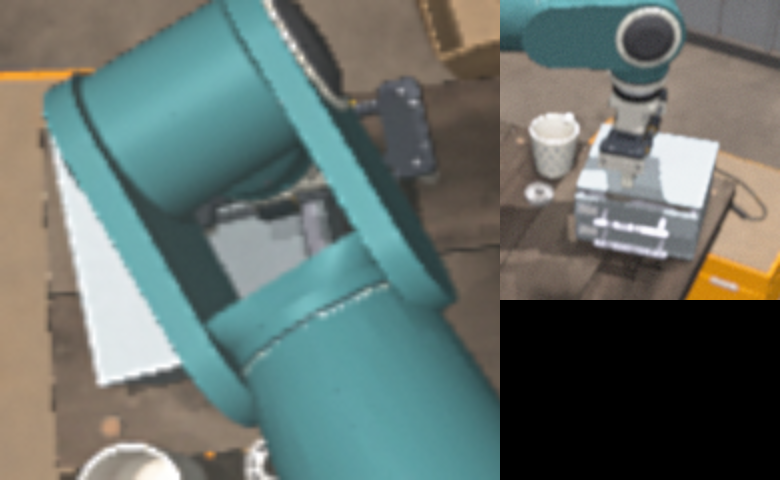

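Run:
```python
from h import *
a,b=P("scene",(348.3,130),.1),P("scene",(383.3,136.7),.1);print(a,b,(a+b)/2)
n=np.array([.242,-.970]);print("along n: scene",n@((a+b)/2)[:2],"top",n@[.4466,.3136])
```

```text
[0.3952276  0.30572223 0.1       ] [0.51507138 0.33535568 0.1       ] [0.45514949 0.32053896 0.1       ]
along n: scene -0.20077660983529594 top -0.19611479999999998
```

Scaled: 0.1 m is 0.1667, 0.004 m is 0.0067.

Call:
pendant --increments '[[[0,0.0067,0.05,0],[0,0.0067,0.1,0],[0,0.0067,0.1417,0],[0,0.0067,0.15,0],[0,0.0067,0.1567,0],[0,0.0067,0.1617,0],[0,0.0067,0.1667,0],[0,0.0067,0.1667,0]]]' --finger_gap 0.024 --clamp_n 30

```text
t: 1.87
position: [0.4454, 0.318, 0.1015]
tool_rot: [-0.383, 3.117, 0.001]
force: [-0.1, 0.6, -0.1]
gripper_width: 0.0241
grip_force: 0.0
```

Scaled: 0.02 m is 0.0333, 0.01 m is 0.0167.

Call:
pendant --increments '[[[0,-0.0017,0.0167,0],[0,-0.0017,0.0333,0],[0,-0.0017,0.0333,0]]]' --finger_gap 0.024 --clamp_n 30

```text
t: 2.12
position: [0.4447, 0.316, 0.0784]
tool_rot: [0.382, -3.116, 0.002]
force: [-0.5, -0.0, -0.9]
gripper_width: 0.0241
grip_force: 0.0
```

Call:
pendant --increments '[[[0,0,0,0],[0,0,0,0],[0,0,0,0],[0,0,0,0]]]' --finger_gap 0.0 --clamp_n 30

```text
t: 2.45
position: [0.4455, 0.3167, 0.0809]
tool_rot: [-0.383, 3.118, 0.0]
force: [0.2, -0.6, -1.1]
gripper_width: 0.0101
grip_force: 30.0
```

Scaled: -0.12 m is -0.2, -0.117 m is -0.195.

Call:
pendant --increments '[[[0,-0.02,0,0],[0,-0.0417,0,0],[0,-0.0667,0,0],[0,-0.0917,0,0],[0,-0.1167,0,0],[0,-0.1417,0,0],[0,-0.1667,0,0],[0,-0.1833,0,0],[0,-0.195,0,0],[0,-0.2,0,0],[0,-0.2,0,0]]]' --clamp_n 30

```text
t: 3.37
position: [0.4758, 0.1989, 0.0809]
tool_rot: [-0.38, 3.115, -0.0]
force: [13.0, 1.3, -8.1]
gripper_width: 0.01
grip_force: 30.0
```

Scaled: -0.012 m is -0.02, -0.0015 m is -0.0025.

Call:
pendant --increments '[[[-0.0017,-0.0067,0,0],[-0.0022,-0.0133,0,0],[-0.0025,-0.02,0,0],[-0.0025,-0.02,0,0],[-0.0025,-0.02,0,0]]]' --clamp_n 30

```text
t: 3.78
position: [0.4777, 0.1923, 0.0808]
tool_rot: [0.384, -3.117, -0.014]
force: [-9.2, 38.9, -2.0]
gripper_width: 0.0103
grip_force: 30.0
```

Call:
pendant --increments '[[[0,-0.005,0,0],[0,-0.01,0,0],[0,-0.01,0,0],[0,-0.01,0,0]]]' --clamp_n 30

```text
t: 4.12
position: [0.4786, 0.1885, 0.0808]
tool_rot: [0.385, -3.116, -0.02]
force: [-12.4, 59.1, -4.7]
gripper_width: 0.0179
grip_force: 30.0
```

Scaled: 0.006 m is 0.01, 0.003 m is 0.005.

Call:
pendant --increments '[[[0,0.005,0,0],[0,0.01,0,0],[0,0.01,0,0],[0,0.01,0,0]]]' --clamp_n 30

```text
t: 4.45
position: [0.4777, 0.1923, 0.0808]
tool_rot: [0.385, -3.117, -0.012]
force: [-8.4, 37.0, -2.0]
gripper_width: 0.0099
grip_force: 30.0
```

Call:
pendant --increments '[[[0,0,0,0],[0,0,0,0],[0,0,0,0]]]' --finger_gap 0.026 --clamp_n 30

```text
t: 4.7
position: [0.4787, 0.1884, 0.0808]
tool_rot: [0.383, -3.118, 0.001]
force: [-0.7, 0.3, -0.1]
gripper_width: 0.0244
grip_force: 0.0
```

Scaled: -0.25 m is -0.4167, 0.003 m is 0.005.

Call:
pendant --increments '[[[0,0.005,-0.0333,0],[0,0.005,-0.0833,0],[0,0,-0.15,0],[0,-0.05,-0.2167,0],[0,-0.1167,-0.2333,0],[0,-0.1833,-0.2333,0],[0,-0.25,-0.2333,0],[0,-0.3167,-0.2333,0],[0,-0.3667,-0.2333,0],[0,-0.4167,-0.2333,0],[0,-0.4167,-0.2333,0]]]' --finger_gap 0.026 --clamp_n 30

```text
t: 5.62
position: [0.5395, -0.0585, 0.2204]
tool_rot: [0.376, -3.118, 0.002]
force: [0.5, 0.3, -0.5]
gripper_width: 0.0263
grip_force: 0.0
```

Create look.py:
```python
from h import *
import sys
def crop(im,x,y,w,h,k):
    c=cv2.resize(im[y:y+h,x:x+w],None,fx=k,fy=k,interpolation=cv2.INTER_CUBIC)
    for i in range(0,w,10):cv2.putText(c,str(x+i),(i*k,8),0,.3,(0,0,255),1);cv2.line(c,(i*k,8),(i*k,14),(0,0,255),1)
    for j in range(10,h,10):cv2.putText(c,str(y+j),(0,j*k+4),0,.3,(0,0,255),1);cv2.line(c,(20,j*k),(26,j*k),(0,0,255),1)
    return c
def look(name,*cs):
    ims={n:cams.get_image(n) for n in{c[0] for c in cs}};a=np.zeros((600,800,3),np.uint8)
    for n,x,y,w,h,k,u,v in cs:
        c=crop(ims[n],x,y,w,h,k)[:600-v,:800-u];a[v:v+c.shape[0],u:u+c.shape[1]]=c
    cv2.imwrite(f"pics/{name}.png",a)
```

```bash
python3 -c "
from look import *
look('c3',('top',195,135,80,100,6,0,0),('scene',300,75,100,120,3,490,0))"
```

```text
(no output)
```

View pics/c3.png

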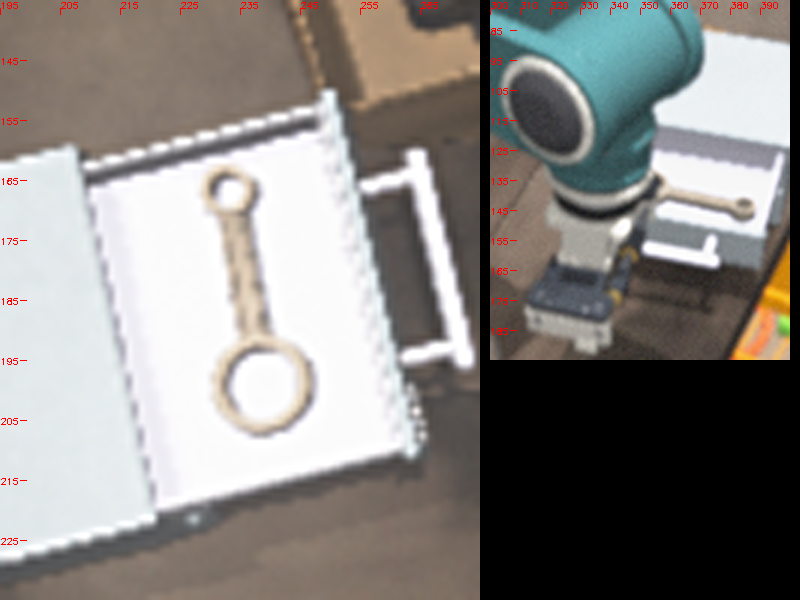

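Run:
```python
from h import *
T=lambda u,v,z:P("top",(u,v),z)
b=(T(264.2,160.8,.104)+T(272.3,195.3,.104))/2;print("bar",b)
s,g=T(233.3,166.7,.089),T(238.7,199.2,.089);d=(g-s)/np.linalg.norm(g-s)
print(s,g,np.linalg.norm(g-s),"yaw",np.arctan2(d[1],d[0]))
e1=T(195+226/6,135+163/6,.089);e2=T(195+265/6,135+434/6,.089);o=(e1+e2)/2;print("len",np.linalg.norm(e2-e1),"origin",o)
gp=o-d*.013;print("grip",gp, tool([*gp[:2],.2]))
c=[T(195+90/6,135+185/6,.075),T(195+330/6,135+130/6,.075),T(195+405/6,135+452/6,.09)];print(c)
```

```text
bar [0.48175198 0.190247   0.104     ]
[0.52363841 0.31531903 0.089     ] [0.41014034 0.2929054  0.089     ] 0.11569003151076421 yaw -2.9466210871676006
len 0.1599455177906055 origin [0.46091442 0.30424658 0.089     ]
grip [0.47366811 0.30676519 0.089     ] [-0.02316696  0.36696466  0.02046036]
[array([0.52942368, 0.40157133, 0.075     ]), array([0.56220891, 0.26090979, 0.075     ]), array([0.3719744 , 0.20975959, 0.09      ])]
```

Scaled: 0.367 m is 0.6117, 0.36 m is 0.6, 0.045 rad is 0.0072.

Call:
pendant --increments '[[[0,0.05,0,0],[0,0.1167,0,0],[0,0.1833,0,0],[-0.0167,0.25,0,0.0072],[-0.0333,0.3167,0,0.0072],[-0.0383,0.3833,0,0.0072],[-0.0383,0.45,0,0.0072],[-0.0383,0.5167,0,0.0072],[-0.0383,0.5667,0,0.0072],[-0.0383,0.6,0,0.0072],[-0.0383,0.6117,0,0.0072],[-0.0383,0.6117,0,0.0072]]]' --finger_gap 0.046 --clamp_n 25

```text
t: 6.72
position: [0.4717, 0.3096, 0.2206]
tool_rot: [0.317, -3.125, 0.0]
force: [0.0, -0.6, 1.2]
gripper_width: 0.046
grip_force: 0.0
```

```bash
python3 -c "
from h import *
print(tool([.4737,.3075,.076]))"
```

```text
[-0.00157845 -0.0024039   0.14460085]
```

Scaled: 0.144 m is 0.24, 0.143 m is 0.2383.

Call:
pendant --increments '[[[-0.0017,-0.0017,0.0583,0],[-0.0017,-0.0017,0.1167,0],[-0.0017,-0.0017,0.1667,0],[-0.0017,-0.0017,0.2083,0],[-0.0017,-0.0017,0.225,0],[-0.0017,-0.0017,0.2333,0],[-0.0017,-0.0017,0.2383,0],[-0.0017,-0.0017,0.24,0],[-0.0017,-0.0017,0.24,0]]]'

```text
t: 7.47
position: [0.4746, 0.3074, 0.078]
tool_rot: [-0.312, 3.124, 0.001]
force: [0.4, 0.4, 0.5]
gripper_width: 0.0462
grip_force: 0.0
```

Call:
pendant --increments '[[[0,0,0,0],[0,0,0,0],[0,0,0,0],[0,0,0,0],[0,0,0,0]]]' --finger_gap 0 --clamp_n 45

```text
t: 7.88
position: [0.4741, 0.3075, 0.077]
tool_rot: [-0.312, 3.126, 0.001]
force: [-1.0, 3.7, 0.3]
gripper_width: 0.017
grip_force: 1.8
```

Scaled: -0.15 m is -0.25, -0.14 m is -0.2333.

Call:
pendant --increments '[[[0,0,0,0],[0,0,0,0],[0,0,-0.01,0],[0,0,-0.025,0],[0,0,-0.05,0],[0,0,-0.0833,0],[0,0,-0.1333,0],[0,0,-0.1833,0],[0,0,-0.2333,0],[0,0,-0.25,0],[0,0,-0.25,0]]]' --finger_gap 0 --clamp_n 55

```text
t: 8.8
position: [0.4747, 0.3074, 0.2294]
tool_rot: [-0.312, 3.122, 0.002]
force: [0.6, 0.8, -5.5]
gripper_width: 0.0153
grip_force: 55.0
```

Run:
```python
from look import *
look('c4',('scene',300,60,130,110,4,0,0))
```

```text
(no output)
```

View pics/c4.png

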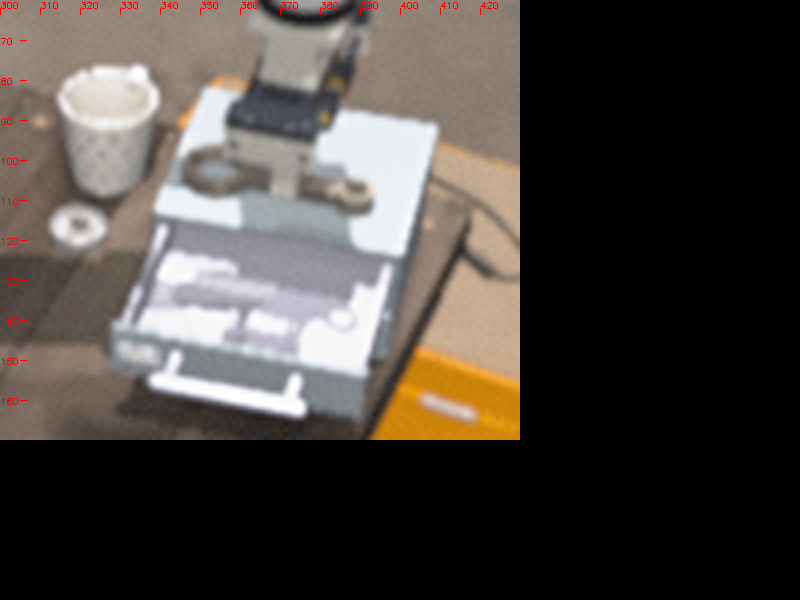

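Scaled: -0.325 m is -0.5417, -0.32 m is -0.5333, 0.08 rad is 0.0127.

```bash
python3 -c "
from h import *
print(tool([.508,-.3295,.22]))"
```

```text
[ 0.09275934 -0.630759    0.00660437]
```

Call:
pendant --increments '[[[0,-0.0167,0,0],[0,-0.05,0,0.0032],[0,-0.1,0,0.008],[0,-0.1583,0,0.0127],[0,-0.2167,0,0.0127],[0,-0.275,0,0.0127],[0.0167,-0.3333,0,0.0127],[0.0333,-0.3917,0,0.0127],[0.05,-0.45,0,0.0127],[0.0667,-0.5,0,0.0127],[0.0833,-0.5333,0,0.0127],[0.0917,-0.5417,0,0.0127]]]'

```text
t: 9.85
position: [0.4831, -0.0254, 0.2242]
tool_rot: [0.183, -3.133, 0.001]
force: [-0.3, -0.4, -5.0]
gripper_width: 0.0155
grip_force: 55.0
```

```bash
python3 -c "
from h import *
print(tool([.508,-.3295,.22]))"
```

```text
[ 0.01056285 -0.30490605  0.00429526]
```

Scaled: -0.305 m is -0.5083, -0.295 m is -0.4917.

Call:
pendant --increments '[[[0,-0.0167,0,0],[0,-0.05,0,0],[0,-0.1,0,0],[0.0033,-0.1583,0,0],[0.0083,-0.2167,0,0],[0.0133,-0.275,0,0],[0.0167,-0.3333,0,0],[0.0167,-0.3917,0,0],[0.0167,-0.45,0,0],[0.0167,-0.4917,0,0],[0.0167,-0.5083,0,0],[0.0167,-0.5083,0,0]]]'

```text
t: 10.85
position: [0.5107, -0.3278, 0.2245]
tool_rot: [0.185, -3.134, -0.002]
force: [0.9, 0.4, -7.1]
gripper_width: 0.0155
grip_force: 55.0
```

```bash
python3 -c "
from h import *
print(probe_bus.sense()['position'],tool([.508,-.3295,.010]))
from look import *
look('c5',('top',355,135,120,90,6,0,0))"
```

```text
[ 0.51066039 -0.32782865  0.22454513] [ 0.0023857  -0.00170779  0.21454808]
```

View pics/c5.png

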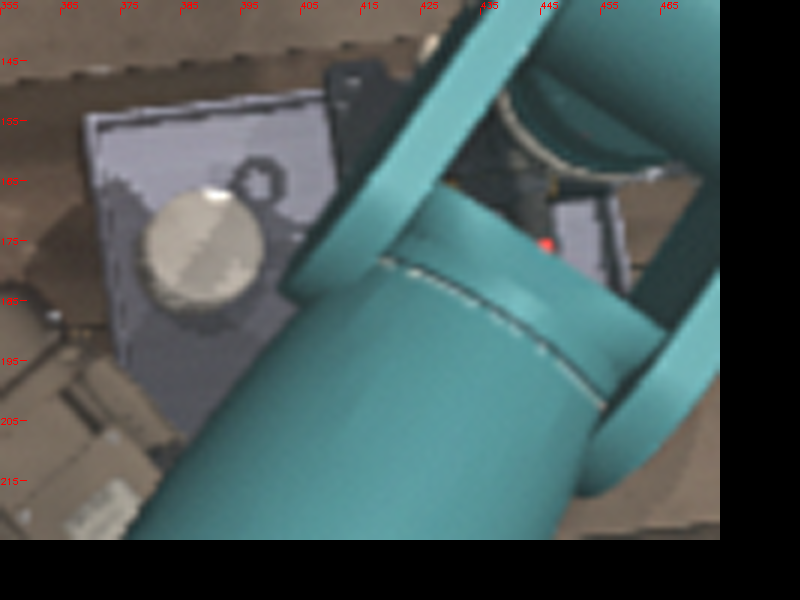

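Scaled: 0.21 m is 0.35, 0.208 m is 0.3467.

Call:
pendant --increments '[[[0,0,0.025,0],[0,0,0.0833,0],[0.0017,0,0.15,0],[0.0033,0,0.2083,0],[0.0033,0,0.2583,0],[0.0033,0,0.3,0],[0.0033,0,0.325,0],[0.0033,0,0.3383,0],[0.0033,0,0.3467,0],[0.0033,0,0.35,0],[0.0033,0,0.35,0]]]'

```text
t: 11.82
position: [0.509, -0.3263, 0.017]
tool_rot: [-0.188, 3.135, -0.001]
force: [0.5, 0.9, -5.9]
gripper_width: 0.0153
grip_force: 55.0
```

Call:
pendant --increments '[[[0,0,0.0017,0],[0,0,0.0033,0],[0,0,0.005,0],[0,0,0.005,0]]]'

```text
t: 12.15
position: [0.5088, -0.3266, 0.0139]
tool_rot: [-0.187, 3.136, -0.0]
force: [-0.1, -0.2, -6.5]
gripper_width: 0.0153
grip_force: 55.0
```

Scaled: 0.003 m is 0.005, 0.002 m is 0.0033.

Call:
pendant --increments '[[[0,0,0.0017,0],[0,0,0.0033,0],[0,0,0.005,0],[0,0,0.005,0]]]'

```text
t: 12.48
position: [0.5086, -0.3265, 0.0104]
tool_rot: [0.187, -3.136, -0.0]
force: [0.6, -0.8, -5.5]
gripper_width: 0.0149
grip_force: 55.0
```

Call:
pendant --increments '[[[0,0,0.0025,0],[0,0,0.005,0],[0,0,0.005,0]]]'

```text
t: 12.73
position: [0.5089, -0.3266, 0.008]
tool_rot: [-0.187, 3.136, -0.0]
force: [-1.0, 1.6, -0.4]
gripper_width: 0.0151
grip_force: 55.0
```

Call:
pendant --increments '[[[0,0,0.0008,0],[0,0,0.0008,0],[0,0,0.0008,0],[0,0,0.0008,0]]]' --finger_gap 0.036 --clamp_n 20

```text
t: 13.07
position: [0.5089, -0.3266, 0.0073]
tool_rot: [-0.187, 3.136, -0.0]
force: [-0.9, 0.1, 0.4]
gripper_width: 0.0344
grip_force: 0.0
```

Call:
pendant --increments '[[[0,0,-0.025,0],[0,0,-0.0833,0],[0,0,-0.15,0],[0,0,-0.2,0],[0,0.05,-0.2333,0],[0,0.1167,-0.25,0],[0,0.1833,-0.25,0],[0,0.25,-0.25,0],[0,0.3,-0.25,0],[0,0.3333,-0.25,0],[0,0.3333,-0.25,0]]]'

```text
t: 13.98
position: [0.4847, -0.125, 0.1576]
tool_rot: [-0.191, 3.135, 0.0]
force: [-0.4, -0.1, 0.4]
gripper_width: 0.036
grip_force: 0.0
```

```bash
python3 -c "
from look import *
look('c6',('top',365,135,105,80,7,0,0))"
```

```text
(no output)
```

View pics/c6.png

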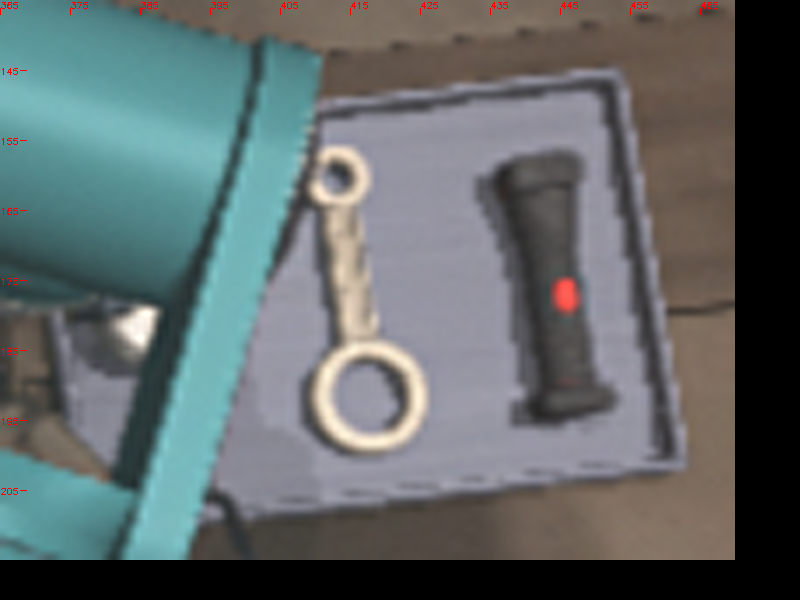

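Run:
```python
from h import *
T=lambda u,v,z:P("top",(365+u/7,135+v/7),z)
a,b=T(543,153,.024),T(576,415,.024);m=(a+b)/2;d=(b-a)/np.linalg.norm(b-a)
print(a,b,np.linalg.norm(b-a),"yawline",np.arctan2(-d[1],-d[0]))
m2=T((508+580)/2+4,250,.024);print("waist",m2,"mid",m)
g=m+d*.01;print("grip",g,tool([*g[:2],.158]),tool(g))
```

```text
[ 0.57190895 -0.42965239  0.024     ] [ 0.43537783 -0.441014    0.024     ] 0.13700304622714565 yawline 0.08302493972273839
waist [ 0.52093627 -0.43020164  0.024     ] mid [ 0.50364339 -0.43533319  0.024     ]
grip [ 0.49367783 -0.43616249  0.024     ] [ 2.89227406e-02 -3.08357705e-01 -2.67361741e-04] [ 0.02905479 -0.30829861  0.13373256]
```

Scaled: -0.306 m is -0.51, -0.15 m is -0.25, 0.038 rad is 0.006.

Call:
pendant --increments '[[[0,-0.05,0,0],[0,-0.1167,0,0.006],[0,-0.1833,0,0.006],[0.0167,-0.25,0,0.006],[0.0333,-0.3167,0,0.006],[0.0483,-0.3833,0,0.006],[0.0483,-0.4333,0,0.006],[0.0483,-0.4833,0,0.006],[0.0483,-0.51,0,0.006],[0.0483,-0.51,0,0.006],[0.0483,-0.51,0,0.006]]]' --finger_gap 0.044 --clamp_n 20

```text
t: 14.95
position: [0.4919, -0.4366, 0.1564]
tool_rot: [0.125, -3.138, -0.001]
force: [0.1, 0.3, 0.5]
gripper_width: 0.0443
grip_force: 0.0
```

```bash
python3 -c "
from h import *
print(tool([.4937,-.4343,.008]))"
```

```text
[-0.00208233  0.00203694  0.14840026]
```

Call:
pendant --increments '[[[0,0.0017,0.05,0],[-0.0017,0.0017,0.1083,0],[-0.0017,0.0017,0.1583,0],[-0.0017,0.0017,0.1917,0],[-0.0017,0.0017,0.2167,0],[-0.0017,0.0017,0.2333,0],[-0.0017,0.0017,0.2417,0],[-0.0017,0.0017,0.245,0],[-0.0017,0.0017,0.245,0]]]'

```text
t: 15.7
position: [0.4938, -0.4344, 0.0109]
tool_rot: [-0.128, 3.138, -0.001]
force: [-0.1, -0.2, 0.3]
gripper_width: 0.044
grip_force: 0.0
```

Call:
pendant --increments '[[[0,0,0,0],[0,0,0,0],[0,0,0,0],[0,0,0,0],[0,0,0,0]]]' --finger_gap 0 --clamp_n 25

```text
t: 16.12
position: [0.4937, -0.4343, 0.0109]
tool_rot: [-0.128, 3.138, -0.001]
force: [-1.9, 2.0, 6.9]
gripper_width: 0.0269
grip_force: 24.8
```

Scaled: -0.21 m is -0.35, -0.2 m is -0.3333.

Call:
pendant --increments '[[[0,0,-0.0083,0],[0,0,-0.025,0],[0,0,-0.0583,0],[0,0,-0.1083,0],[0,0,-0.1667,0],[0,0,-0.225,0],[0,0,-0.2833,0],[0,0,-0.3333,0],[0,0,-0.35,0],[0,0,-0.35,0]]]' --finger_gap 0 --clamp_n 35

```text
t: 16.95
position: [0.494, -0.4347, 0.2237]
tool_rot: [-0.127, 3.136, -0.006]
force: [0.3, -0.5, -1.2]
gripper_width: 0.0262
grip_force: 34.5
```

```bash
python3 -c "
from h import *
print(tool([.4423,.2916,.2]))"
```

```text
[-0.00727628  0.72819398  0.02110511]
```

Scaled: 0.36 m is 0.6, 0.33 m is 0.55, -0.163 rad is -0.0259.

Call:
pendant --increments '[[[0,0.0167,0,0],[0,0.05,0,0],[0,0.1,0,0],[0,0.1583,0,-0.0048],[0,0.2167,0,-0.0095],[0,0.275,0,-0.0159],[0,0.3333,0,-0.0223],[0,0.3917,0,-0.0259],[0,0.45,0,-0.0259],[0,0.5,0,-0.0259],[0,0.55,0,-0.0259],[0,0.6,0,-0.0259]]]'

```text
t: 17.95
position: [0.4629, -0.0733, 0.2174]
tool_rot: [0.382, -3.115, -0.002]
force: [0.7, 0.1, -1.8]
gripper_width: 0.0264
grip_force: 34.5
```

Call:
pendant --increments '[[[0.05,0.0583,0,0],[0.05,0.1167,0,0],[0.05,0.175,0,0],[0.05,0.2333,0,0],[0.05,0.2917,0,0],[0.05,0.35,0,0],[0.05,0.4,0,0],[0.05,0.45,0,0],[0.05,0.4833,0,0],[0.05,0.5,0,0],[0.05,0.5,0,0]]]'

```text
t: 18.87
position: [0.3614, 0.2097, 0.2181]
tool_rot: [0.386, -3.115, 0.001]
force: [-0.3, -0.2, -0.7]
gripper_width: 0.0261
grip_force: 34.5
```

```bash
python3 -c "
from h import *
print(tool([.4423,.2916,.081]))"
```

```text
[-0.09888109  0.05973545  0.13674327]
```

Scaled: -0.098 m is -0.1633, -0.09 m is -0.15.

Call:
pendant --increments '[[[-0.025,0.0167,0,0],[-0.0667,0.05,0,0],[-0.1167,0.075,0,0],[-0.15,0.0917,0,0],[-0.1633,0.0983,0,0],[-0.1633,0.0983,0,0],[-0.1633,0.0983,0,0]]]'

```text
t: 19.45
position: [0.4432, 0.2883, 0.2192]
tool_rot: [0.381, -3.117, 0.002]
force: [-0.7, -1.1, -1.7]
gripper_width: 0.0263
grip_force: 34.5
```

```bash
python3 -c "
from h import *
print(tool([.4423,.2916,.081]))
from look import *
look('c7',('scene',300,60,130,110,4,0,0))"
```

```text
[-0.00016377  0.00350523  0.13819447]
```

View pics/c7.png

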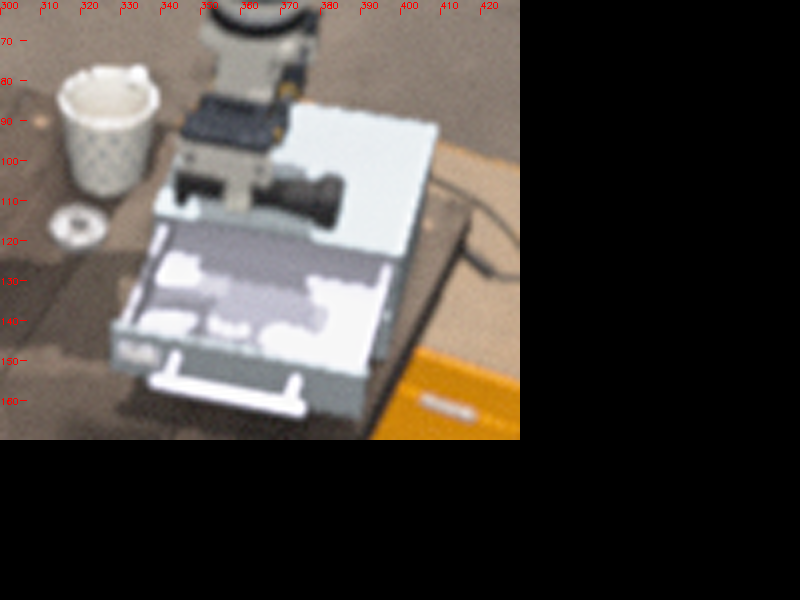

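Scaled: 0.13 m is 0.2167, 0.128 m is 0.2133.

Call:
pendant --increments '[[[0,0.0033,0.025,0],[0,0.0033,0.075,0],[0,0.0033,0.125,0],[0,0.0033,0.1667,0],[0,0.0033,0.1917,0],[0,0.0033,0.205,0],[0,0.0033,0.2133,0],[0,0.0033,0.2167,0],[0,0.0033,0.2167,0]]]'

```text
t: 20.25
position: [0.4431, 0.2914, 0.0906]
tool_rot: [-0.382, 3.117, 0.001]
force: [0.4, -0.4, -0.3]
gripper_width: 0.0263
grip_force: 34.5
```

Call:
pendant --increments '[[[0,0,0.0025,0],[0,0,0.005,0],[0,0,0.0075,0],[0,0,0.0075,0]]]'

```text
t: 20.58
position: [0.443, 0.2914, 0.0856]
tool_rot: [-0.383, 3.118, 0.0]
force: [-0.5, 0.4, -1.6]
gripper_width: 0.0266
grip_force: 34.5
```

Scaled: 0.003 m is 0.005, 0.002 m is 0.0033.

Call:
pendant --increments '[[[0,0,0.0017,0],[0,0,0.0033,0],[0,0,0.005,0],[0,0,0.005,0]]]'

```text
t: 20.92
position: [0.4429, 0.2913, 0.0824]
tool_rot: [0.383, -3.118, 0.0]
force: [0.3, -0.5, -1.9]
gripper_width: 0.0264
grip_force: 34.5
```

Call:
pendant --increments '[[[0,0,0.0017,0],[0,0,0.0033,0],[0,0,0.0033,0]]]'

```text
t: 21.17
position: [0.4429, 0.2913, 0.0804]
tool_rot: [0.383, -3.118, 0.0]
force: [-0.0, 0.6, -0.7]
gripper_width: 0.0263
grip_force: 34.5
```

Scaled: 0.0015 m is 0.0025, 0.001 m is 0.0017.

Call:
pendant --increments '[[[0,0,0.0017,0],[0,0,0.0025,0],[0,0,0.0025,0]]]'

```text
t: 21.42
position: [0.443, 0.2915, 0.0799]
tool_rot: [-0.383, 3.118, 0.0]
force: [-3.9, -2.4, 7.0]
gripper_width: 0.0264
grip_force: 34.5
```

Call:
pendant --increments '[[[0,0,0,0],[0,0,0,0],[0,0,0,0],[0,0,0,0]]]' --finger_gap 0.05 --clamp_n 20

```text
t: 21.75
position: [0.443, 0.2914, 0.0791]
tool_rot: [-0.383, 3.118, -0.0]
force: [0.0, 0.9, -0.1]
gripper_width: 0.0477
grip_force: 0.0
```

Call:
pendant --increments '[[[0,0,-0.0167,0],[0,0,-0.0667,0],[0,0,-0.1333,0],[0,0,-0.1917,0],[0,-0.0333,-0.2,0],[0,-0.0833,-0.2,0],[0,-0.15,-0.2,0],[0,-0.2167,-0.2,0],[0,-0.2667,-0.2,0],[0,-0.3,-0.2,0],[0,-0.3,-0.2,0]]]'

```text
t: 22.67
position: [0.4871, 0.1137, 0.2]
tool_rot: [-0.378, 3.118, -0.001]
force: [-0.1, -0.2, -0.0]
gripper_width: 0.0502
grip_force: 0.0
```

Call:
pendant --increments '[[[0,-0.05,0,0],[0,-0.1,0,0],[0,-0.1333,0,0],[0,-0.1333,0,0]]]' --finger_gap 0

```text
t: 23.0
position: [0.5063, 0.0369, 0.1997]
tool_rot: [-0.379, 3.118, -0.001]
force: [-0.2, 0.2, 0.1]
gripper_width: 0.0279
grip_force: 0.0
```

```bash
python3 -c "
from h import *
print(tool([.4887,.1487,.082]))
from look import *
look('c8',('top',195,135,90,100,5,0,0),('scene',330,75,80,90,4,460,0))"
```

```text
[-0.00968354  0.11283325  0.11764669]
```

View pics/c8.png

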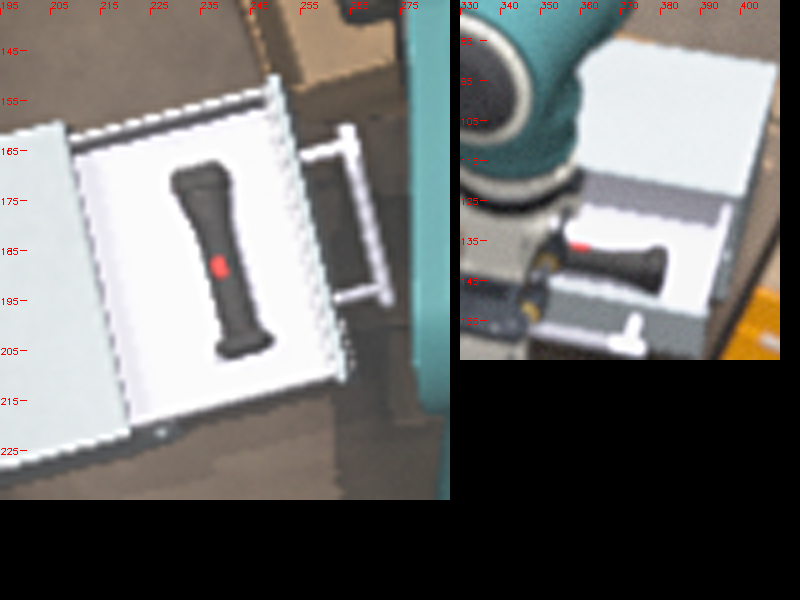

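Scaled: 0.116 m is 0.1933, 0.112 m is 0.1867.

Call:
pendant --increments '[[[0,0.0333,0,0],[-0.0167,0.0833,0,0],[-0.0167,0.1417,0.0167,0],[-0.0167,0.175,0.05,0],[-0.0167,0.1867,0.1,0],[-0.0167,0.1867,0.1417,0],[-0.0167,0.1867,0.175,0],[-0.0167,0.1867,0.1933,0],[-0.0167,0.1867,0.1933,0],[-0.0167,0.1867,0.1933,0]]]' --finger_gap 0

```text
t: 23.93
position: [0.4884, 0.1508, 0.0838]
tool_rot: [0.383, -3.118, -0.0]
force: [0.4, -0.6, 1.0]
gripper_width: 0.0004
grip_force: 0.0
```

```bash
python3 -c "
from h import *
print(probe_bus.sense()['position'],tool([.4777,.1923,.082]))"
```

```text
[0.48841719 0.1507696  0.08380763] [0.00033533 0.04288944 0.00181201]
```

Scaled: 0.08 m is 0.1333, 0.072 m is 0.12.

Call:
pendant --increments '[[[0,0.0133,0,0],[0,0.0233,0,0],[0,0.03,0,0],[0,0.0367,0,0],[0,0.045,0,0],[0,0.055,0,0],[0,0.0667,0,0],[0,0.08,0,0],[0.0008,0.0933,0,0],[0.0008,0.1067,0,0],[0.0008,0.12,0,0],[0.0008,0.1333,0,0]]]'

```text
t: 24.93
position: [0.4683, 0.2286, 0.0831]
tool_rot: [0.383, -3.118, 0.0]
force: [-0.9, -1.9, 1.0]
gripper_width: 0.0004
grip_force: 1.0
```

Call:
pendant --increments '[[[0,0.0133,0,0],[0,0.0267,0,0],[0,0.04,0,0],[0,0.0533,0,0],[0,0.0667,0,0],[0.0008,0.08,0,0],[0.0008,0.0917,0,0],[0.0008,0.1017,0,0],[0.0008,0.11,0,0],[0.0008,0.1167,0,0],[0.0008,0.12,0,0],[0.0008,0.12,0,0]]]'

```text
t: 25.93
position: [0.4506, 0.2979, 0.0832]
tool_rot: [-0.383, 3.118, 0.0]
force: [-0.3, -0.7, -1.0]
gripper_width: 0.0003
grip_force: 0.0
```

Contact is established; keep pushing gently until the force rises.

Scaled: 0.005 m is 0.0083, 0.004 m is 0.0067.

Call:
pendant --increments '[[[0,0.0033,0,0],[0,0.0067,0,0],[0,0.0083,0,0],[0,0.0083,0,0]]]'

```text
t: 26.27
position: [0.4495, 0.3024, 0.0832]
tool_rot: [0.383, -3.118, -0.0]
force: [1.0, -1.2, 0.1]
gripper_width: 0.0006
grip_force: 0.1
```

Call:
pendant --increments '[[[0,0.0017,0,0],[0,0.005,0,0],[0,0.0067,0,0],[0,0.0067,0,0]]]'

```text
t: 26.6
position: [0.4485, 0.3064, 0.0832]
tool_rot: [-0.383, 3.118, 0.0]
force: [-0.5, -0.3, -0.1]
gripper_width: 0.0005
grip_force: 0.1
```

Call:
pendant --increments '[[[0,0.0017,0,0],[0,0.005,0,0],[0,0.0067,0,0],[0,0.0067,0,0]]]'

```text
t: 26.93
position: [0.448, 0.3084, 0.0831]
tool_rot: [-0.382, 3.118, -0.006]
force: [2.7, -17.8, 4.0]
gripper_width: 0.0006
grip_force: 9.3
```

The manual's scale: shifts go in shares of 0.6 m and turns go in shares of 2 pi rad. Converting my numbers, 0.001 m is 0.0017.

Call:
pendant --increments '[[[0,0.0017,0,0],[0,0.0017,0,0],[0,0.0017,0,0]]]'

```text
t: 27.18
position: [0.448, 0.3085, 0.0832]
tool_rot: [-0.381, 3.118, -0.009]
force: [3.2, -26.1, 6.6]
gripper_width: 0.0003
grip_force: 13.2
```

Call:
pendant --increments '[[[0,-0.0167,0,0],[0,-0.0667,0,0],[0,-0.1167,0,0],[0,-0.1667,-0.05,0],[0,-0.2167,-0.1,0],[0,-0.2833,-0.1667,0],[0,-0.3333,-0.2,0],[0,-0.3833,-0.2,0],[0,-0.4333,-0.2,0],[0,-0.4667,-0.2,0],[0,-0.4667,-0.2,0]]]'

```text
t: 28.1
position: [0.5157, 0.0364, 0.2034]
tool_rot: [-0.378, 3.118, -0.001]
force: [-0.3, 0.9, 0.7]
gripper_width: 0.0007
grip_force: 0.0
```

```bash
python3 -c "
from look import *
look('c9',('top',145,140,110,100,4,0,0),('scene',320,65,100,90,3,460,0),('top',310,135,160,80,3,0,360),('scene',205,195,140,160,2,500,280))"
```

```text
(no output)
```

View pics/c9.png

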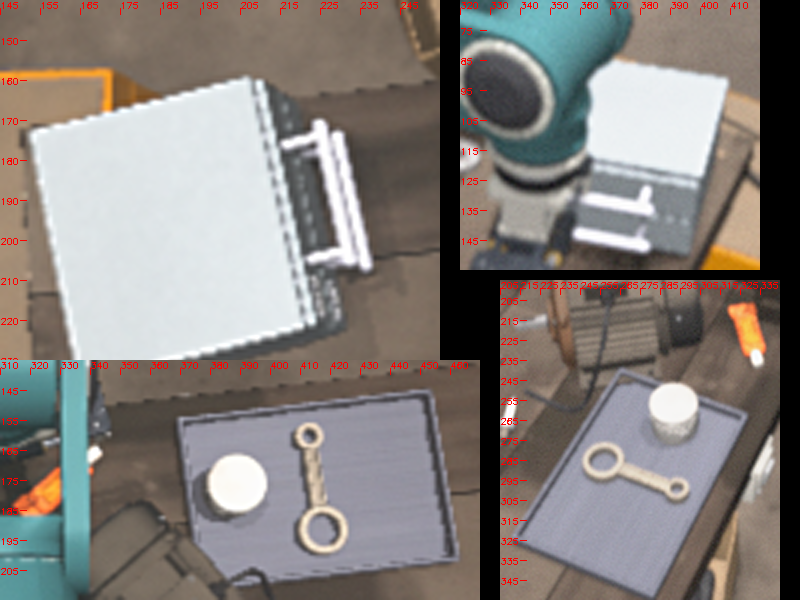

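Run:
```python
from h import *
n=np.array([.2447,-.9696])
for a,b,z in(((225,170.5),(232.5,205.5),.103),((229.5,173),(236.8,207),.048)):
    m=(P("top",a,z)+P("top",b,z))/2;print(m,n@m[:2])
```

```text
[0.44750202 0.32498154 0.103     ] -0.2055983554240439
[0.44742948 0.32373123 0.048     ] -0.2044038080286079
```

```bash
python3 -c "
from cell import env, cams, probe_bus, order
print(order.close_job())"
```

```text
the job is handed in; nothing more can be done
None
```

The job is handed in, with no verdict returned: the rod lies flat in the tray, the torch is in the upper drawer, both drawers measure shut in the last picture, and the piston and glue tube look untouched.

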